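# Zero the bench scale, then slide the medallion onto it

### The arm

A 6-joint arm with a two-finger parallel gripper is mounted at the origin on the work surface. World frame = base frame: x ahead of the robot, y to its left, z up, the work surface at z = 0. Lengths are in mm, angles in rad, forces in N, time in s.
With the tool pointing down it reaches from about 350 to 975 mm from the base axis. Payload 4.9 kg.
Tool frame: the origin (TCP) lies between the finger pads; the fingertips stand 17 mm ahead of it and the grasp point (between the pads) lies 2 mm behind it; z points along the fingers, y is the line along which they close (so a half turn about z gives the same grasp; the last joint's range is limited). The gripper opens to 85 mm and grips with 20 to 120 N. Pads are 22 mm wide; open, the fingers measure 114 mm over their backs; the gripper's body (76 mm by 85 mm) begins 54 mm behind the grasp point. The pads swing forward as they close: fully open they stand 13 mm farther back than shut.
Start: joints at [1.181, 0.053, 1.613, -0, 1.476, -0.119], TCP at [167.179, 602.207, 248.304] pointing down, gripper open.
Joint ranges: [-3.01, 3.01], [-1.01, 2.22], [0.06, 2.58], [-1.02, 4.17], [0.09, 2.62], [-3.14, 3.14]. Speed limits (rad/s): [2.57, 2.57, 3.14, 3.14, 3.14, 3.14].

### API

Orientations are given as a unit quaternion [w, x, y, z].
In Python, from cell import r gives the robot as it stands.
- The arm moves only by the tool send_rows, never from a script. Its argument "steps" is a list of rows, each an object with "translation": the shift along the world's x, y, z in m, a list of three; "spin": the turn about the world's z in rad. In form: [{"translation": [tx, ty, tz], "spin": spin}, ...]. A call has exactly 10 rows; each row shifts and turns the commanded pose from where the row before left it; what a row does not reach is not made up. A row lasts 1/8 s, in which the tool goes at most 62.5 mm and 10.7 degrees, less where a joint would pass 70% of its speed; a pose out of reach is approached as far as the arm can. A call with a gripper value outside its range is refused whole. "fingers" is the closure, from 0 (fully open) to 1 (shut), set as the call begins (left out, the last holds). The fingers move at their own pace and stop on an object; the grip force is fixed at half the most. Time passes only in rows, so rows that do not move let the fingers close, or fill a call up. It gives the time, the measured TCP pose, the force, the opening and the grip force at its end, in the units of the state.
- r.sense(): the state, without advancing time (a new reading comes with each control period).
- r.capture(name): name is "side" or "top" or "wrist"; returns a dict with "image" (480x640x3 uint8, red, green, blue), "vfov" (degrees; the focal length in pixels is half the picture's height over the tangent of half this angle, whatever the lens; pixels are square), "cx", "cy" (the principal point, pixels), "R" (3x3) and "t" (3): a world point X has camera coordinates R X + t. Camera axes: x right, y down, z forward; pixel columns grow to the right and rows downward; lengths in mm; the calibration is good to about 2 mm. A picture is of the moment at which its call begins. There is no depth.
- r.close_job(): hands the job in; it is judged then, once.
Trained networks look in the newest picture that a camera, given by its name, has taken for a name from the list of things; names that differ only in an ending like _2 or _b are one class to them, and where a whole thing is asked for, a point or a joint stands for the part that bears it (a point fixed in the world has none). Each returns a list of dicts, best first, with "score" (0 to 1); they miss things now and then, are a little off and sometimes report something else, mostly with a low value. They report only what shows in the picture. A call takes as long as a camera call.
- r.look_for(camera, query): "extent" ([left, top, width, height] in pixels, round what is visible of it).
- r.trace(camera, query): "pixels" (480x640 bool, what is visible of it) and "extent" ([left, top, width, height] in pixels, round what is visible of it).
The state is a dict: "clock": time; "joint_pos": joint angles; "dq": joint speeds; "tau": joint torques, N m; "tcp_pos": TCP position; "orientation": TCP orientation; "force": force on the tool from outside, world axes, zero at the start; "torque": the same for the moment, N m; "gripper_width": finger opening in mm; "grip_force": force on a finger pad.
Only numpy, scipy, OpenCV 4.12 (cv2) and the standard library are available. Lean on these libraries where they do the work, as an engineer would, in place of code of your own. Each camera call takes 0.05 s, during which the arm holds its last target. There are 200 camera calls.

### The job

Weigh the round mosaic medallion. First, with the pan still empty, zero the scale: press the round key on its indicator firmly and hold it down for a good second (a light touch does not register, leaning on it hard cracks it), and press no other key. Then slide the medallion off the wooden board onto the middle of the steel pan without lifting or tipping it, leave it lying there, and leave everything else as it was.

Things in the scene. Friction and masses are not known exactly. Their poses are not given: they have to be found in the camera images.
- pan (a point): Centre of the top face of the scale's square steel pan, 200 x 200 mm, level, 38.5 mm above the table. Site axes: x across, y points towards the wooden board, z up. The scale and board are one fixed station, 220 mm deep along x.
- board (a point): Centre of the top face of the wooden board, 220 (x) x 232 (y) mm, level, 40 mm above the table. It lies beside the pan, 224 mm along +y from the pan centre, with an 8 mm gap between board edge and pan edge; the pan is 1.5 mm lower, so the medallion slides across.
- medallion_center (a point): Centre (half-way up) of the loose round mosaic medallion, diameter 140 mm, 20 mm thick plus 2 mm of stone inlay on top, about 0.4 to 0.85 kg, lying flat on the board; z up. Its stone is still loosely set: it may be pushed by its rim or dragged, but not raised by more than 15 mm nor tilted.
- panel (a point): Centre of the indicator's sloped face, 135 (up the slope) x 200 (across) mm, 68 mm above the table, on a fixed grey box left or right of the station, 89 mm high. This point's axes are level: x to the indicator's back, y across, z up. The face slopes 18 degrees, looking up and to its own -x. Display in the upper half; three grey keys in a row 26 mm down the slope from the centre, 55 mm apart, in any order.
- key_round_top (a point): Centre of the outer face of the round key (the zero key), diameter 34 mm, 4 mm proud of the panel. Site axes: z straight out of the panel (18 degrees from vertical), x up the slope, y across.
- key_square_top (a point): The same for the square key, 32 x 32 mm. Not to be pressed.
- key_bar_top (a point): The same for the bar key, 13 mm (x) by 36 mm (y). Not to be pressed.
- key_round (a joint): The round membrane key: nothing moves below about 1.5 N, then about 3.5 N per mm. It registers from 6.5 N (1.4 mm) and bottoms at 8.5 N (2 mm), where it feels rigid; more than 35 N cracks it. The value is 0 when released, 0.002 m bottomed, moving straight into the panel; the travel is far too small to judge by eye or by measured position (this reading is noisy too).
- key_square (a joint): The square key, same behaviour. The value is 0 when released, 0.002 m bottomed, moving straight into the panel; the travel is far too small to judge by eye or by measured position (this reading is noisy too).
- key_bar (a joint): The bar key, same behaviour. The value is 0 when released, 0.002 m bottomed, moving straight into the panel; the travel is far too small to judge by eye or by measured position (this reading is noisy too).
- glue_bottle: Bystander, sizes in mm: standing green glue bottle, diameter 60, height 150; origin under its base.
- jar: Bystander, sizes in mm: standing glass jar, diameter 70, height 100; origin under its base.
- bowl: Bystander, sizes in mm: white bowl, diameter 110, height 60; origin under its base.
- brush: Bystander, sizes in mm: brush lying on the table; origin at its underside.
- square_panel: Bystander, sizes in mm: square mosaic tile 80 x 80 x 16 lying on the table; origin under its middle.
- stock_tray: Bystander, fixed: open wooden tray of stone pieces, 130 x 200 x 55 mm, on the other side of the station from the indicator; origin under its middle.

How it is judged:
By the outcome, as a careful person would: the job done as asked, in the order asked, and still so for the second after the job is handed in, with the robot touching nothing.
It also fails if it takes over 64 s, if anything falls off the work surface, if the arm or the gripper's body presses on something with over 40 N, if the wrist force passes 120 N, or if a joint passes its speed limit or range.

## Working session

There is one attempt and no reset: what is moved stays moved. The work goes in short steps, Python scripts to look and compute and a tool call to move; the robot and the scene stay as the last step left them, time stands still between calls to the robot, and variables do not carry over. Pictures are saved under pics/ and viewed, at most 10 in all, crops included, and the job is handed in when it is done.

Besides the shell and the picture viewer there is one more tool, called after ">>>" as name([rows], argument=value, ...), one row to a line, values as JSON. send_rows: Moves the arm, as the interface text tells. Its arguments: {"type":"object","properties":{"steps":{"type":"array"},"fingers":{"type":"number"}},"required":["steps"]}

```bash
mkdir -p pics
cat > h.py <<'E'
import numpy as np, cv2
from cell import r
def cap(n,f=None):
    c=r.capture(n)
    if f: cv2.imwrite('pics/'+f,c['image'][:,:,::-1])
    return c
def ray(c,u,v,z):
    f=240/np.tan(np.radians(c['vfov'])/2); R=np.array(c['R']);t=np.array(c['t']).ravel()
    d=R.T@np.array([(u-c['cx'])/f,(v-c['cy'])/f,1]); o=-R.T@t
    return o+d*(z-o[2])/d[2]
def proj(c,X):
    f=240/np.tan(np.radians(c['vfov'])/2); p=np.array(c['R'])@X+np.array(c['t']).ravel()
    return p[:2]/p[2]*f+[c['cx'],c['cy']]
E
python3 - <<'E'
from h import *
np.set_printoptions(precision=1,suppress=True)
Z={'pan':38.5,'board':40,'medallion_center':22+40,'panel':68,'key_round_top':63,'key_square_top':63,'key_bar_top':63,'glue_bottle':75,'jar':50,'bowl':30,'brush':5,'square_panel':16,'stock_tray':55}
for n in ['top','side']:
    c=cap(n,n+'0.png')
    for q,z in Z.items():
        for d in r.look_for(n,q)[:2]:
            if d['score']<.3: continue
            e=d['extent']; print(n,q,round(d['score'],2),np.array(e),ray(c,e[0]+e[2]/2,e[1]+e[3]/2,z))
print(r.sense())
E
```

```text
top board 0.67 [241.8 214.1 168.   93.1] [510.  -27.7  40. ]
top board 0.59 [336.7 151.7  24.5  31.7] [783.9 -92.   40. ]
top medallion_center 0.62 [278.7 225.4  48.5  48.9] [535.9  35.8  62. ]
top panel 0.56 [430.7 227.4  79.3  59.9] [ 519.9 -422.2   68. ]
top key_round_top 0.48 [442.5 258.8  11.3   8.8] [ 503.7 -362.3   63. ]
top key_square_top 0.64 [484.  267.4   7.8  13.6] [ 474.8 -469.2   63. ]
top key_bar_top 0.54 [459.8 265.4  17.3   8.8] [ 486.2 -416.9   63. ]
top glue_bottle 0.98 [264.3 153.   21.1  32.4] [763.8 119.3  75. ]
top jar 0.74 [332.8 152.7  27.3  31.8] [777.  -84.2  50. ]
top jar 0.69 [130.6 221.5  76.4  56.2] [533.9 409.6  50. ]
top bowl 0.91 [372.  156.   36.7  38.6] [ 765.2 -213.2   30. ]
top brush 0.97 [216.8 300.3  23.6  74.2] [296.7 239.4   5. ]
top square_panel 0.89 [373.9 314.4  31.   34.3] [ 318.4 -205.3   16. ]
top stock_tray 0.79 [133.4 225.3  74.3  54.1] [525.4 402.6  55. ]
side pan 0.93 [253.6 196.  131.8 169.8] [518.1 -92.2  38.5]
side board 0.73 [253.6 190.9 132.8 172.2] [521.4 -83.2  40. ]
side medallion_center 0.56 [280.  210.1  63.4  51.1] [527.7
[... 446 characters left out ...]
.8 [417.  230.3  38.4  50.7] [780.2 -86.9  50. ]
side bowl 0.72 [422.9 276.5  60.2  49. ] [ 771.3 -197.1   30. ]
side brush 0.81 [165.6 198.6  80.9  17.7] [301.9 243.6   5. ]
side square_panel 0.66 [208.7 333.9  52.7  49.9] [ 327.1 -223.4   16. ]
side stock_tray 0.82 [250.8 128.5  70.1  59.3] [531.  348.7  55. ]
{'clock': 1.4, 'joint_pos': array([ 1.2,  0.1,  1.6, -0. ,  1.5, -0.1]), 'dq': array([ 0.,  0.,  0., -0., -0., -0.]), 'tau': array([ -0. , -39.4, -37. ,  -0. ,   0. ,   0. ]), 'tcp_pos': array([167.2, 602.2, 248.3]), 'orientation': array([ 0. ,  0.1,  1. , -0. ]), 'force': array([-0.4, -0. ,  0.3]), 'torque': array([0., 0., 0.]), 'grip_force': 0.0, 'gripper_width': 85.48343749448397}
```

View pics/top0.png

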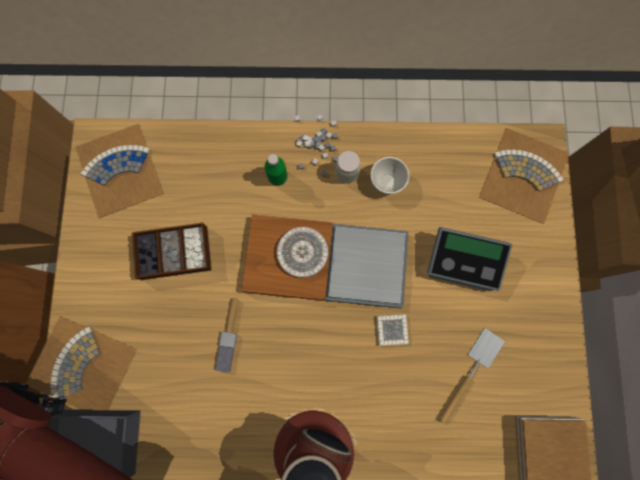

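View pics/side0.png

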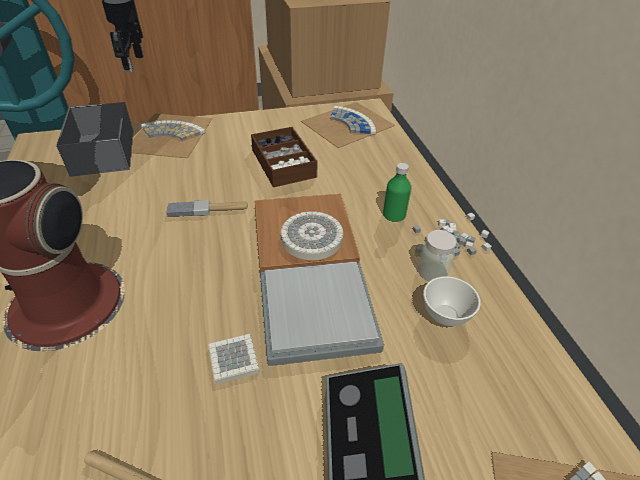

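The top view agrees with the networks. The round key is at (448,263), leftmost of the three, then the bar at (468,269) and the square at (488,273). The medallion is at (303,251) and the pan at about (368,265). The side view shows the same key order. I'll move above the panel with the fingers closed.

>>> send_rows([
  {"translation": [0.018, -0.046, 0], "spin": 0},
  {"translation": [0.018, -0.046, 0], "spin": 0},
  {"translation": [0.018, -0.046, 0], "spin": 0},
  {"translation": [0.018, -0.046, 0], "spin": 0},
  {"translation": [0.018, -0.046, 0], "spin": 0},
  {"translation": [0.018, -0.046, 0], "spin": 0},
  {"translation": [0.018, -0.046, 0], "spin": 0},
  {"translation": [0.018, -0.046, 0], "spin": 0},
  {"translation": [0.018, -0.046, 0], "spin": 0},
  {"translation": [0.018, -0.046, 0], "spin": 0},
], fingers=1)

```text
clock: 2.65
tcp_pos: [347.5, 140.7, 248.6]
orientation: [0.001, 0.135, 0.991, 0.0]
force: [0.3, -0.0, -0.1]
gripper_width: 0.1
grip_force: 0.0
```

>>> send_rows([
  {"translation": [0.012, -0.048, 0], "spin": 0},
  {"translation": [0.012, -0.048, 0], "spin": 0},
  {"translation": [0.012, -0.048, 0], "spin": 0},
  {"translation": [0.012, -0.048, 0], "spin": 0},
  {"translation": [0.012, -0.048, 0], "spin": 0},
  {"translation": [0.012, -0.048, 0], "spin": 0},
  {"translation": [0.012, -0.048, 0], "spin": 0},
  {"translation": [0.012, -0.048, 0], "spin": 0},
  {"translation": [0.012, -0.048, 0], "spin": 0},
  {"translation": [0, 0, 0], "spin": 0},
])

```text
clock: 3.9
tcp_pos: [455.2, -292.3, 247.9]
orientation: [-0.0, 0.137, 0.991, 0.0]
force: [-0.0, 0.1, -0.4]
gripper_width: -0.2
grip_force: 0.0
```

Run:
```python
from h import *
from scipy.spatial.transform import Rotation as Ro
np.set_printoptions(precision=2,suppress=True)
s=r.sense();q=s['orientation'];print(s['tcp_pos'],s['force'],s['gripper_width'],s['clock']);print(Ro.from_quat([*q[1:],q[0]]).as_matrix())
for n in ['wrist','top']:
    c=cap(n,n+'1.png')
    for k in ['round','square','bar']:
        for d in r.look_for(n,f'key_{k}_top')[:2]:
            if d['score']<.3: continue
            e=d['extent'];print(n,k,d['score'],np.array(e),ray(c,e[0]+e[2]/2,e[1]+e[3]/2,64))
c=cap('top');img=c['image']
for u,v in [(330,225),(408,228),(404,306),(328,300)]: print(ray(c,u,v,38.5))
for n in ['top','side']:
    c=cap(n)
    for d in r.trace(n,'medallion_center')[:1]:
        m=d['pixels'];ys,xs=np.nonzero(m);print(n,'med',ray(c,xs.mean(),ys.mean(),58),m.sum())
    for d in r.trace(n,'pan')[:2]:
        m=d['pixels'];ys,xs=np.nonzero(m);b=cv2.minAreaRect(np.c_[xs,ys].astype(np.float32));print(n,'pan',d['score'],[ray(c,*p,38.5)[:2] for p in cv2.boxPoints(b)], m.sum())
```

```text
[ 455.17 -292.3   247.88] [-0.01  0.1  -0.37] -0.15358401573392907 3.9
[[-0.96  0.27 -0.  ]
 [ 0.27  0.96  0.  ]
 [ 0.    0.   -1.  ]]
wrist square 0.87 [110.8 274.7  39.   45.8] [ 477.55 -469.58   64.  ]
wrist square 0.61 [173.3 285.1  42.1  17.6] [ 489.1  -415.75   64.  ]
wrist bar 0.69 [171.6 285.5  43.8  17.6] [ 489.25 -416.58   64.  ]
wrist bar 0.3 [309.6   0.  122.8  91.1] [ 343.69 -226.5    64.  ]
top round 0.49 [242.5 213.  168.1  94.5] [507.43 -29.52  64.  ]
top square 0.47 [243.6 212.8 164.6  95.2] [506.99 -27.74  64.  ]
[612.5  -38.55  38.5 ]
[ 606.58 -259.31   38.5 ]
[ 387.45 -243.19   38.5 ]
[401.07 -34.9   38.5 ]
top med [530.78  36.91  58.  ] 1994
top pan 0.92 [array([419.41, 205.27]), array([646.53, 192.09]), array([ 603.64, -266.05]), array([ 379.67, -237.98])] 10437
side med [469.38   7.64  58.  ] 126
side pan 0.72 [array([422.46, 204.2 ]), array([718.6 , 178.44]), array([ 586.9 , -291.99]), array([ 381.46, -263.98])] 12144
```

View pics/wrist1.png

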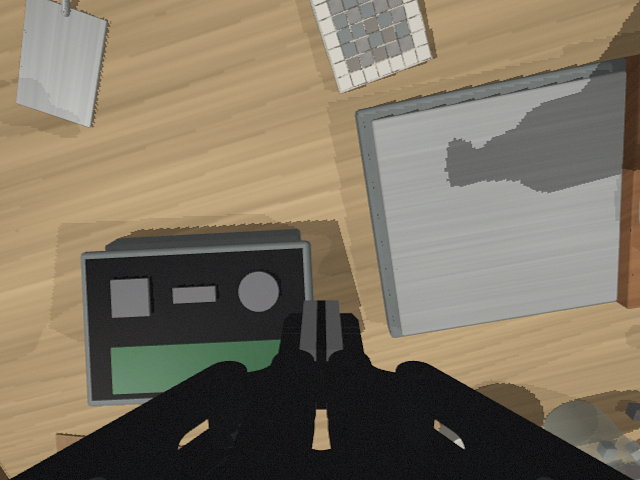

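The wrist view shows the round key at (259,291), the bar at (194,294) and the square at (130,297). The pan corners on the indicator side are at about (373,120) and (402,336).

Run:
```python
from h import *
np.set_printoptions(precision=1,suppress=True)
c=cap('wrist'); P=lambda u,v,z:ray(c,u,v,z)
print('round',P(259,291.5,63.8),'bar',P(194,294.3,63.8),'sq',P(130,297.5,63.8))
print('pan',[P(*p,38.5)[:2] for p in [(373,120),(402,336),(618,301),(625,72)]])
# predicted key height check
print(proj(c,np.array([455.2,-292.3,231])))
print(np.linalg.norm(P(259,291.5,63.8)-P(194,294.3,63.8)))
```

```text
round [ 502.6 -359.7   63.8] bar [ 490.2 -413.9   63.8] sq [ 478.4 -467.7   63.8]
pan [array([ 393.9, -231.5]), array([ 593.2, -250. ]), array([610.6, -49.7]), array([411.6, -34.9])]
[319.8 321.2]
55.574710814672216
```

>>> send_rows([
  {"translation": [0.013, -0.0218, -0.016], "spin": 0.0},
  {"translation": [0.013, -0.0217, -0.016], "spin": 0.0},
  {"translation": [0.013, -0.0217, -0.016], "spin": 0.0},
  {"translation": [0, 0, -0.02], "spin": 0.02},
  {"translation": [0, 0, -0.02], "spin": 0.02},
  {"translation": [0, 0, -0.02], "spin": 0.01},
  {"translation": [0, 0, -0.02], "spin": 0},
  {"translation": [0, 0, -0.018], "spin": 0},
  {"translation": [0, 0, -0.012], "spin": 0},
  {"translation": [0, 0, 0], "spin": 0},
])

```text
clock: 5.95
tcp_pos: [493.7, -354.5, 89.0]
orientation: [-0.001, 0.11, 0.994, 0.001]
force: [-0.0, 0.7, -0.4]
gripper_width: -0.4
grip_force: 0.0
```

Run:
```python
from h import *
np.set_printoptions(precision=1,suppress=True)
s=r.sense();print(s['tcp_pos'],s['force'])
c=cap('wrist','wrist2.png'); print(proj(c,np.array([502.6,-359.7,63.8])),proj(c,s['tcp_pos']-[0,0,17]))
```

```text
[ 493.7 -354.5   89. ] [-0.   0.7 -0.4]
[318.4 331.7] [326.1 320.4]
```

View pics/wrist2.png

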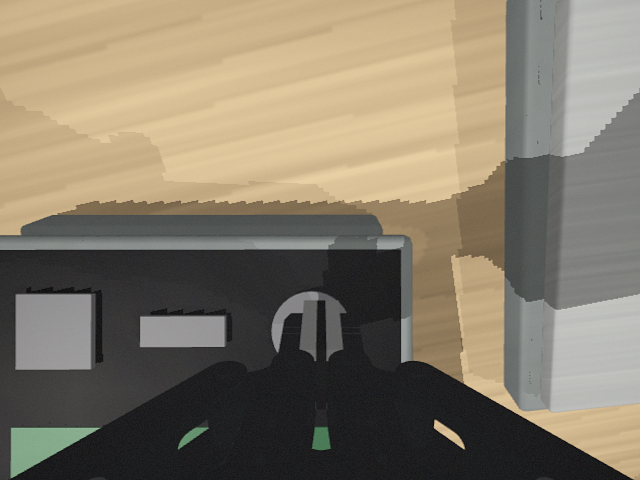

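The tip is over the round key, whose centre shows at about (310,329), but it sits about 5 mm too far towards +y (tool at u≈322). I'll correct that and descend.

>>> send_rows([
  {"translation": [-0.001, -0.005, 0], "spin": 0.0},
  {"translation": [0, 0, -0.001], "spin": 0.0},
  {"translation": [0, 0, -0.001], "spin": 0.0},
  {"translation": [0, 0, -0.001], "spin": 0},
  {"translation": [0, 0, -0.001], "spin": 0},
  {"translation": [0, 0, -0.001], "spin": 0},
  {"translation": [0, 0, -0.001], "spin": 0},
  {"translation": [0, 0, 0], "spin": 0},
  {"translation": [0, 0, 0], "spin": 0},
  {"translation": [0, 0, 0], "spin": 0},
])

```text
clock: 7.25
tcp_pos: [493.2, -360.0, 84.4]
orientation: [0.0, 0.11, 0.994, -0.0]
force: [0.8, 0.9, 0.4]
gripper_width: -0.3
grip_force: 0.0
```

>>> send_rows([
  {"translation": [0, 0, -0.001], "spin": 0.0},
  {"translation": [0, 0, -0.001], "spin": 0.0},
  {"translation": [0, 0, 0], "spin": 0},
  {"translation": [0, 0, 0], "spin": 0},
  {"translation": [0, 0, 0], "spin": 0},
  {"translation": [0, 0, 0], "spin": 0},
  {"translation": [0, 0, 0], "spin": 0},
  {"translation": [0, 0, 0], "spin": 0},
  {"translation": [0, 0, 0], "spin": 0},
  {"translation": [0, 0, 0], "spin": 0},
])

```text
clock: 8.5
tcp_pos: [493.2, -360.0, 82.3]
orientation: [0.0, 0.11, 0.994, -0.0]
force: [-0.2, -0.2, 0.3]
gripper_width: 0.2
grip_force: 0.0
```

>>> send_rows([
  {"translation": [0, 0, -0.0005], "spin": 0.0},
  {"translation": [0, 0, -0.0005], "spin": 0.0},
  {"translation": [0, 0, -0.0005], "spin": 0},
  {"translation": [0, 0, -0.0005], "spin": 0},
  {"translation": [0, 0, 0], "spin": 0},
  {"translation": [0, 0, 0], "spin": 0},
  {"translation": [0, 0, 0], "spin": 0},
  {"translation": [0, 0, 0], "spin": 0},
  {"translation": [0, 0, 0], "spin": 0},
  {"translation": [0, 0, 0], "spin": 0},
])

```text
clock: 9.75
tcp_pos: [493.2, -360.0, 80.4]
orientation: [0.0, 0.11, 0.994, -0.0]
force: [-1.3, 0.1, 1.3]
gripper_width: 0.1
grip_force: 0.9
```

>>> send_rows([
  {"translation": [0, 0, -0.0005], "spin": 0.0},
  {"translation": [0, 0, -0.0005], "spin": 0.0},
  {"translation": [0, 0, 0], "spin": 0},
  {"translation": [0, 0, 0], "spin": 0},
  {"translation": [0, 0, 0], "spin": 0},
  {"translation": [0, 0, 0], "spin": 0},
  {"translation": [0, 0, 0], "spin": 0},
  {"translation": [0, 0, 0], "spin": 0},
  {"translation": [0, 0, 0], "spin": 0},
  {"translation": [0, 0, 0], "spin": 0},
])

```text
clock: 11.0
tcp_pos: [493.4, -360.1, 79.5]
orientation: [0.0, 0.11, 0.994, -0.0]
force: [1.2, 1.0, 5.4]
gripper_width: 0.0
grip_force: 2.3
```

>>> send_rows([
  {"translation": [0, 0, -0.0004], "spin": 0.0},
  {"translation": [0, 0, -0.0004], "spin": 0.0},
  {"translation": [0, 0, 0], "spin": 0},
  {"translation": [0, 0, 0], "spin": 0},
  {"translation": [0, 0, 0], "spin": 0},
  {"translation": [0, 0, 0], "spin": 0},
  {"translation": [0, 0, 0], "spin": 0},
  {"translation": [0, 0, 0], "spin": 0},
  {"translation": [0, 0, 0], "spin": 0},
  {"translation": [0, 0, 0], "spin": 0},
])

```text
clock: 12.25
tcp_pos: [493.6, -360.2, 79.1]
orientation: [0.0, 0.11, 0.994, -0.0]
force: [-0.3, 0.7, 6.3]
gripper_width: -0.1
grip_force: 3.0
```

Run:
```python
from h import *
for i in range(4): cap('side'); print(r.sense()['force'])
```

```text
[0.24889105 1.46638581 6.62367546]
[1.46371926 0.79284386 6.12426738]
[0.65333242 0.56345841 6.75745479]
[0.3944724  0.71770695 6.00174843]
```

>>> send_rows([
  {"translation": [0, 0, -0.0005], "spin": 0.0},
  {"translation": [0, 0, -0.0005], "spin": 0.0},
  {"translation": [0, 0, -0.0002], "spin": 0},
  {"translation": [0, 0, 0], "spin": 0},
  {"translation": [0, 0, 0], "spin": 0},
  {"translation": [0, 0, 0], "spin": 0},
  {"translation": [0, 0, 0], "spin": 0},
  {"translation": [0, 0, 0], "spin": 0},
  {"translation": [0, 0, 0], "spin": 0},
  {"translation": [0, 0, 0], "spin": 0},
])

```text
clock: 13.7
tcp_pos: [493.7, -360.2, 78.4]
orientation: [0.001, 0.11, 0.994, -0.0]
force: [0.4, 1.9, 8.5]
gripper_width: -0.0
grip_force: 4.1
```

>>> send_rows([
  {"translation": [0, 0, -0.0003], "spin": 0.0},
  {"translation": [0, 0, -0.0003], "spin": 0.0},
  {"translation": [0, 0, 0], "spin": 0},
  {"translation": [0, 0, 0], "spin": 0},
  {"translation": [0, 0, 0], "spin": 0},
  {"translation": [0, 0, 0], "spin": 0},
  {"translation": [0, 0, 0], "spin": 0},
  {"translation": [0, 0, 0], "spin": 0},
  {"translation": [0, 0, 0], "spin": 0},
  {"translation": [0, 0, 0], "spin": 0},
])

```text
clock: 14.95
tcp_pos: [493.8, -360.2, 78.3]
orientation: [0.001, 0.11, 0.994, -0.0]
force: [-0.9, 3.3, 10.5]
gripper_width: 0.3
grip_force: 5.3
```

>>> send_rows([
  {"translation": [0, 0, 0], "spin": 0.0},
  {"translation": [0, 0, 0], "spin": 0.0},
  {"translation": [0, 0, 0], "spin": 0},
  {"translation": [0, 0, 0], "spin": 0},
  {"translation": [0, 0, 0.006], "spin": 0},
  {"translation": [0, 0, 0.02], "spin": 0},
  {"translation": [0, 0, 0.04], "spin": 0},
  {"translation": [0, 0, 0.04], "spin": 0},
  {"translation": [0, 0, 0.04], "spin": 0},
  {"translation": [0, 0, 0.03], "spin": 0},
])

```text
clock: 16.2
tcp_pos: [493.1, -360.2, 255.3]
orientation: [0.001, 0.11, 0.994, -0.001]
force: [0.1, 0.7, 0.2]
gripper_width: 0.4
grip_force: 0.0
```

>>> send_rows([
  {"translation": [0.0054, 0.049, 0], "spin": -0.1514},
  {"translation": [0.0054, 0.049, 0], "spin": -0.1514},
  {"translation": [0.0054, 0.049, 0], "spin": -0.1514},
  {"translation": [0.0054, 0.049, 0], "spin": -0.1514},
  {"translation": [0.0054, 0.049, 0], "spin": -0.1514},
  {"translation": [0.0054, 0.049, 0], "spin": -0.1514},
  {"translation": [0.0054, 0.049, 0], "spin": -0.1514},
  {"translation": [0.0054, 0.049, 0], "spin": -0.1514},
  {"translation": [0.0054, 0.049, 0], "spin": -0.1514},
  {"translation": [0.0054, 0.049, 0], "spin": -0.1514},
], fingers=0)

```text
clock: 17.45
tcp_pos: [546.8, 131.4, 253.1]
orientation: [0.0, 0.764, 0.645, -0.0]
force: [0.3, -0.4, -0.2]
gripper_width: 85.2
grip_force: 0.0
```

Run:
```python
from h import *
np.set_printoptions(precision=2,suppress=True)
from scipy.spatial.transform import Rotation as Ro
c=cap('wrist','wrist3.png')
s=r.sense();q=s['orientation'];print(s['tcp_pos'],s['force'],s['gripper_width'],s['clock'],s['joint_pos']);print(Ro.from_quat([*q[1:],q[0]]).as_matrix()[:,:2])
for d in r.trace('wrist','medallion_center')[:2]:
    ys,xs=np.nonzero(d['pixels']);print(d['score'],d['extent'],ray(c,xs.mean(),ys.mean(),58))
```

```text
[546.73 136.29 252.97] [-2.78  3.51  0.64] 85.26933407180343 17.5 [ 0.11 -0.1   1.75  0.    1.49  0.28]
[[ 0.17  0.99]
 [ 0.99 -0.17]
 [ 0.   -0.  ]]
0.56 [241.4, 238.0, 161.4, 149.2] [531.9   42.13  58.  ]
```

View pics/wrist3.png

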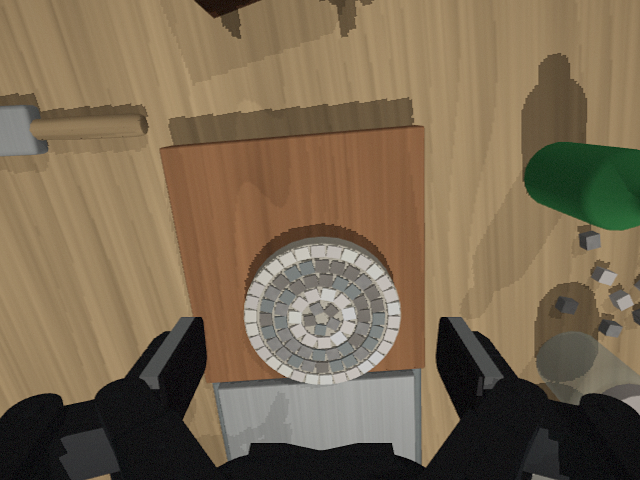

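Run:
```python
from h import *
np.set_printoptions(precision=2,suppress=True)
cap('top')
c=cap('wrist')
s=r.sense();print(s['tcp_pos'],s['force'])
g=c['image'].copy()
for d in r.trace('wrist','medallion_center')[:2]:
    ys,xs=np.nonzero(d['pixels']);print(d['score'],d['extent'],ray(c,xs.mean(),ys.mean(),60))
    e=d['extent'];print(ray(c,e[0],e[1]+e[3]/2,62),ray(c,e[0]+e[2],e[1]+e[3]/2,62))
gray=cv2.medianBlur(cv2.cvtColor(g,cv2.COLOR_RGB2GRAY),5)
h=cv2.HoughCircles(gray,cv2.HOUGH_GRADIENT,1.5,100,param1=100,param2=40,minRadius=65,maxRadius=90)
print(None if h is None else [(k,ray(c,k[0],k[1],62)) for k in h[0][:3]])
```

```text
[546.82 130.37 252.74] [ 0.07 -0.67 -0.07]
0.84 [242.6, 236.9, 160.8, 150.4] [532.15  43.25  60.  ]
[463.86  54.23  62.  ] [603.98  31.68  62.  ]
0.36 [530.7, 475.2, 26.1, 4.8] [ 724.23 -180.98   60.  ]
[ 714.77 -177.71   62.  ] [ 741.23 -181.95   62.  ]
[(array([320.25, 303.75,  80.75], dtype=float32), array([532.84,  51.38,  62.  ]))]
```

>>> send_rows([
  {"translation": [0.0015, 0, -0.024], "spin": 0.0},
  {"translation": [0, 0, -0.026], "spin": 0.0},
  {"translation": [0, 0, -0.026], "spin": 0},
  {"translation": [0, 0, -0.026], "spin": 0},
  {"translation": [0, 0, -0.026], "spin": 0},
  {"translation": [0, 0, -0.026], "spin": 0},
  {"translation": [0, 0, -0.02], "spin": 0},
  {"translation": [0, 0, -0.01], "spin": 0},
  {"translation": [0, 0, -0.006], "spin": 0},
  {"translation": [0, 0, 0], "spin": 0},
])

```text
clock: 18.95
tcp_pos: [548.9, 130.0, 63.0]
orientation: [0.0, 0.763, 0.647, 0.0]
force: [0.1, -0.4, -0.2]
gripper_width: 85.6
grip_force: 0.0
```

>>> send_rows([
  {"translation": [0, 0, -0.002], "spin": 0.0},
  {"translation": [0, 0, -0.002], "spin": 0.0},
  {"translation": [0, 0, -0.002], "spin": 0},
  {"translation": [0, 0, -0.002], "spin": 0},
  {"translation": [0, 0, -0.002], "spin": 0},
  {"translation": [0, 0, -0.001], "spin": 0},
  {"translation": [0, 0, 0], "spin": 0},
  {"translation": [0, 0, 0], "spin": 0},
  {"translation": [0, 0, 0], "spin": 0},
  {"translation": [0, 0, 0], "spin": 0},
])

```text
clock: 20.2
tcp_pos: [548.7, 130.0, 51.8]
orientation: [0.0, 0.763, 0.647, 0.0]
force: [0.4, 0.7, -0.3]
gripper_width: 85.3
grip_force: 0.0
```

Run:
```python
from h import *
np.set_printoptions(precision=2,suppress=True)
c=cap('side','s4.png');cv2.imwrite('pics/s4c.png',cv2.resize(c['image'][170:300,230:390,::-1],None,fx=5,fy=4.6))
s=r.sense();print(s['tcp_pos'],s['force'])
```

```text
[548.72 129.97  51.76] [-0.97 -0.33 -0.48]
```

View pics/s4c.png

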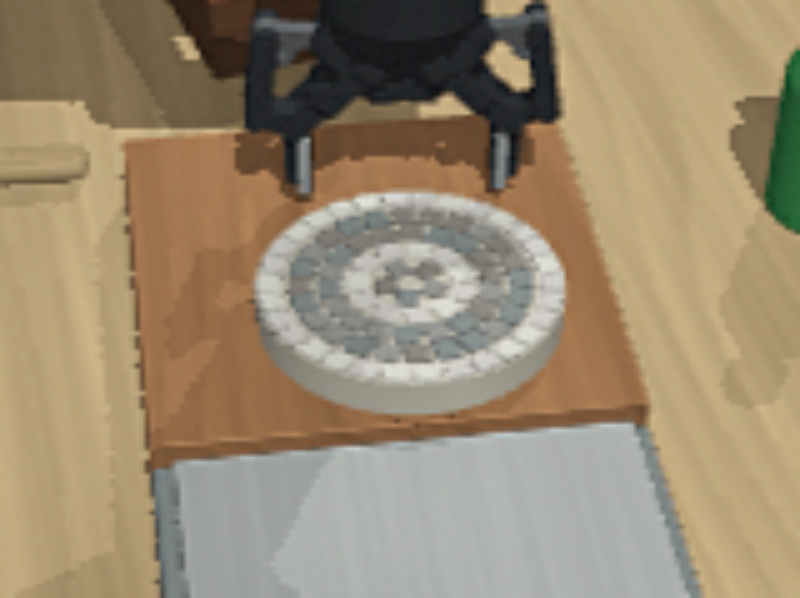

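The fingers straddle the disc's back rim symmetrically, pads at u≈303 and 505 with the disc centre at u≈410, and they are clear of the board. Now the push, stopping about 20 mm short.

>>> send_rows([
  {"translation": [-0.0016, -0.0093, 0], "spin": 0},
  {"translation": [-0.0016, -0.0093, 0], "spin": 0},
  {"translation": [-0.0016, -0.0093, 0], "spin": 0},
  {"translation": [-0.0016, -0.0093, 0], "spin": 0},
  {"translation": [-0.0016, -0.0093, 0], "spin": 0},
  {"translation": [-0.0016, -0.0093, 0], "spin": 0},
  {"translation": [-0.0016, -0.0093, 0], "spin": 0},
  {"translation": [-0.0016, -0.0093, 0], "spin": 0},
  {"translation": [-0.0016, -0.0093, 0], "spin": 0},
  {"translation": [-0.0016, -0.0093, 0], "spin": 0},
])

```text
clock: 21.5
tcp_pos: [532.6, 36.4, 51.8]
orientation: [-0.0, 0.763, 0.647, 0.0]
force: [0.3, 4.1, 1.3]
gripper_width: 85.4
grip_force: 1.7
```

>>> send_rows([
  {"translation": [-0.0016, -0.0093, 0], "spin": 0},
  {"translation": [-0.0016, -0.0093, 0], "spin": 0},
  {"translation": [-0.0016, -0.0093, 0], "spin": 0},
  {"translation": [-0.0016, -0.0093, 0], "spin": 0},
  {"translation": [-0.0016, -0.0093, 0], "spin": 0},
  {"translation": [-0.0016, -0.0093, 0], "spin": 0},
  {"translation": [-0.0016, -0.0093, 0], "spin": 0},
  {"translation": [-0.0016, -0.0093, 0], "spin": 0},
  {"translation": [-0.0016, -0.0093, 0], "spin": 0},
  {"translation": [-0.001, -0.005, 0], "spin": 0},
])

```text
clock: 22.75
tcp_pos: [516.9, -52.3, 51.4]
orientation: [-0.0, 0.763, 0.647, -0.0]
force: [1.4, 2.8, -0.9]
gripper_width: 85.3
grip_force: 1.6
```

```bash
cat > m.py <<'E'
from h import *
np.set_printoptions(precision=2,suppress=True)
cap('top');s=r.sense();print(s['clock'],s['tcp_pos'],s['force'])
for n in ['top','side']:
    c=cap(n)
    for d in r.trace(n,'medallion_center')[:1]:
        ys,xs=np.nonzero(d['pixels']);print(n,d['score'],d['extent'],ray(c,xs.mean(),ys.mean(),58))
c=cap('side');cv2.imwrite('pics/s%d.png'%(s['clock']*10),cv2.resize(c['image'][190:370,230:400,::-1],None,fx=3.3,fy=3.3));print(s['clock']*10//1)
E
python3 m.py
```

```text
22.8 [516.88 -52.79  51.47] [-0.5   0.46 -0.4 ]
top 0.85 [343.1, 240.7, 42.4, 43.6] [ 494.44 -144.06   58.  ]
side 0.81 [282.8, 259.9, 69.4, 60.2] [ 503.03 -130.18   58.  ]
228.0
```

View pics/s228.png

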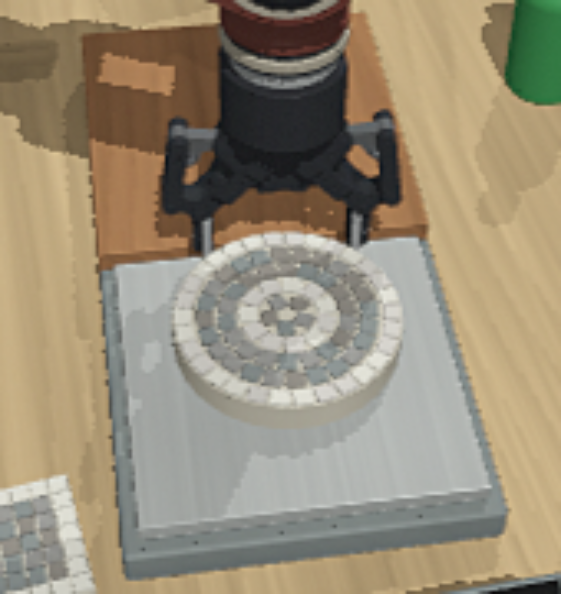

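The medallion is on the pan. Its centre is at crop (288,315), against pan corners (113,265), (422,238), (490,488) and (138,528).

Run:
```python
from h import *
np.set_printoptions(precision=1,suppress=True)
c=cap('side');P=lambda u,v,z:ray(c,230+u/3.3,190+v/3.3,z)[:2]
print('M',P(288,315,60.5),'rims y: ',P(288,234,60.5),P(290,403,60.5),P(174,315,60.5),P(402,318,60.5))
q=[P(*p,38.5) for p in [(113,265),(422,238),(490,488),(138,528)]];print(q,np.mean(q,0))
```

```text
M [ 505.9 -121.8] rims y:  [521.8 -55.7] [ 491.4 -186.5] [ 438.8 -106.7] [ 572.5 -139.3]
[array([411. , -37.4]), array([612.2, -57.9]), array([ 591.5, -253. ]), array([ 394.5, -234.6])] [ 502.3 -145.7]
```

>>> send_rows([
  {"translation": [-0.0006, -0.004, 0], "spin": 0},
  {"translation": [-0.0006, -0.004, 0], "spin": 0},
  {"translation": [-0.0006, -0.004, 0], "spin": 0},
  {"translation": [-0.0006, -0.004, 0], "spin": 0},
  {"translation": [-0.0006, -0.003, 0], "spin": 0},
  {"translation": [-0.0004, -0.002, 0], "spin": 0},
  {"translation": [-0.0003, -0.0015, 0], "spin": 0},
  {"translation": [-0.0001, -0.0005, 0], "spin": 0},
  {"translation": [0, 0, 0], "spin": 0},
  {"translation": [0, 0, 0], "spin": 0},
])

```text
clock: 24.35
tcp_pos: [513.5, -74.7, 51.7]
orientation: [0.0, 0.763, 0.647, -0.0]
force: [1.5, 3.0, 1.0]
gripper_width: 85.8
grip_force: 1.5
```

>>> send_rows([
  {"translation": [0.001, 0.006, 0], "spin": 0},
  {"translation": [0.003, 0.018, 0], "spin": 0},
  {"translation": [0.005, 0.03, 0], "spin": 0},
  {"translation": [0.005, 0.03, 0.005], "spin": 0},
  {"translation": [0, 0, 0.04], "spin": 0},
  {"translation": [0, 0, 0.05], "spin": 0},
  {"translation": [0, 0.03, 0.05], "spin": 0},
  {"translation": [0, 0.05, 0.04], "spin": 0},
  {"translation": [0, 0.05, 0], "spin": 0},
  {"translation": [0, 0.03, 0], "spin": 0},
])

```text
clock: 25.6
tcp_pos: [527.2, 171.0, 236.7]
orientation: [0.001, 0.762, 0.648, 0.001]
force: [-0.1, 0.1, -0.2]
gripper_width: 85.4
grip_force: 0.0
```

```bash
python3 m.py
```

```text
25.65 [526.73 173.39 236.09] [-1.21  2.41 -0.49]
top 0.88 [345.4, 237.2, 47.3, 51.7] [ 501.68 -140.84   58.  ]
side 0.63 [282.8, 268.1, 73.0, 63.3] [ 499.72 -151.75   58.  ]
256.0
```

View pics/s256.png

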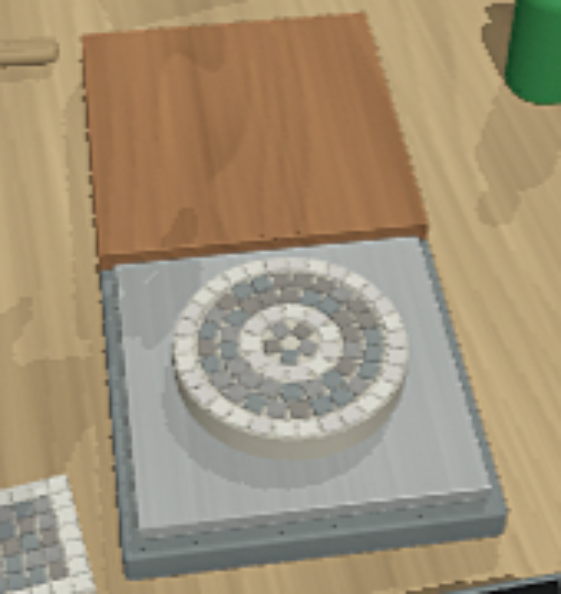

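The medallion lies flat at the pan centre: the top camera gives (502,-141) and the pan centre is about (502,-143). The gripper is clear, so I'm handing in.

```bash
python3 -c "
from cell import r
print(r.close_job())"
```

```text
the job is handed in; nothing more can be done
None
```

I pressed the round key to its stop (about 10 N) and held it for well over a second with the pan empty, then slid the medallion to within about 5 mm of the pan centre and handed the job in at about 26 s. The interface returned no verdict.

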